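# Gauge a bracket's corner and fillet with radius leaves

## Task

Check the bolted-down bracket with the radius leaves: first slide the wide-radius hollow leaf, lying flat on the plate, onto the bracket's rounded outer corner, then the wide-radius rounded leaf into its inner fillet. Press each one home gently by its grip tab, with about 5 to 10 newtons and never more than 15, for a second so that both its edges bear and it does not rock, then let go and leave it seated there. Leave the two small-radius leaves, the jar, the ring and the spanner where they lie.

Things in the scene. Friction and masses are not known exactly. Their poses are not given: they have to be found in the camera images.
- studs: Two bolts (heads 3 mm) in an aluminium L bracket on a dark plate (12 mm over the bench). Bracket 12 mm high, arms 40 wide, 110 long, 45 deg either side of +x; slotted, so clamped up to 9 mm off along x, either way, unmeasured; rigid. Frame: z up, origin on its underside if centred, where outer faces, extended, meet (outer radius 25: metal from x = 10.4 mm); inner faces meet at x = 56.6, fillet radius 20.
- hollow25_grip (a point): Steel HOLLOW leaf, 25 mm radius, 12 mm thick, flat. Point: centre of its grey tab (12 mm in x, 30 in y), 37 mm above its underside, tab top 60. z up. Chevron of two 14 mm legs; straight inner edges run 45 deg either side of +x, and extended meet 6 mm ahead (+x) of the point; legs end 39 mm ahead, 52 aside. Home: point at x = -6 mm, y = 0 in the studs frame, +-9 as the bracket sits, axes parallel.
- hollow8_grip (a point): Steel HOLLOW leaf, 8 mm radius, 12 mm thick, flat. Point: centre of its grey tab (12 mm in x, 30 in y), 37 mm above its underside, tab top 60. z up. Chevron of two 14 mm legs; straight inner edges run 45 deg either side of +x, and extended meet 6 mm ahead (+x) of the point; legs end 39 mm ahead, 52 aside. Too tight for the bracket; leave it.
- round20_grip (a point): Steel ROUNDED leaf, 20 mm radius, 12 mm thick, flat. Point: centre of its grey tab (12 mm in x, 30 in y), 37 mm above its underside, tab top 60. z up. 54 mm square set cornerwise; measuring corner on the -x side, its edges, extended, meet 38.4 mm from the point; other corners sharp. Home: point at x = +95 mm, y = 0 in the studs frame, +-9 as the bracket sits, axes parallel.
- round6_grip (a point): Steel ROUNDED leaf, 6 mm radius, 12 mm thick, flat. Point: centre of its grey tab (12 mm in x, 30 in y), 37 mm above its underside, tab top 60. z up. 54 mm square set cornerwise; measuring corner on the -x side, its edges, extended, meet 38.4 mm from the point; other corners sharp. Too sharp for the fillet; leave it.
- jar: A small amber jar, 40 mm wide and 60 mm high, on the far part of the plate; leave it alone. Origin at the centre of its underside.
- spacer: An aluminium spacer ring, 48 mm wide and 14 mm high, on the far part of the plate; leave it alone. Origin at the centre of its underside.
- wrench: A small steel spanner lying on the far part of the plate, roughly across; leave it alone. Origin on its underside at its middle.
Mind the look-alikes: they are no part of the job. Leave any turquoise look-alike of the part that bears round20_grip alone.

How it is judged:
On the way, in this order (a step that is already met when the one before it is completed fails the run):
1. the 25 mm hollow leaf is held home on the outer corner with more than 3 N (within 2.5 mm and 2.5 degrees of its seat, flat; bracket_c0 is the upright axis of the outer rounding) (horizontal distance between hollow25_grip and bracket_c0 between 0.03886 and 0.04386 m and y of hollow25_grip in the frame of studs between -0.0025 and 0.0025 m and x of hollow25_grip in the frame of studs below 0.035 m and angle between the x axis of hollow25_grip and the x axis of studs, either way round below 0.045 rad and angle between hollow25_grip's own z axis and vertical below 0.06 rad and height (world z) of hollow25_grip below 0.052 m and contact force between hollow25 and studs above 3 N), for 0.4 s.
2. the 20 mm rounded leaf is held home in the fillet with more than 3 N (within 2.5 mm and 2.5 degrees of its seat, flat; bracket_c0 is the upright axis of the outer rounding) (horizontal distance between round20_grip and bracket_c0 between 0.05714 and 0.06214 m and y of round20_grip in the frame of studs between -0.0025 and 0.0025 m and x of round20_grip in the frame of studs above 0.035 m and angle between the x axis of round20_grip and the x axis of studs, either way round below 0.045 rad and angle between round20_grip's own z axis and vertical below 0.06 rad and height (world z) of round20_grip below 0.052 m and contact force between round20 and studs above 3 N), for 0.4 s.
At the end, for the whole second after the job is handed in: Both fitting leaves lie flat and at rest on the plate, each within 2.5 mm (along and across) and about 2.5 degrees of its seat on the bracket: the 25 mm hollow leaf on the outer corner, the 20 mm rounded leaf in the inner fillet (horizontal distance between hollow25_grip and bracket_c0 between 0.03886 and 0.04386 m and y of hollow25_grip in the frame of studs between -0.0025 and 0.0025 m and x of hollow25_grip in the frame of studs below 0.035 m and angle between the x axis of each of hollow25_grip, round20_grip and the x axis of studs, either way round below 0.045 rad and angle between each of hollow25_grip, round20_grip's own z axis and vertical below 0.06 rad and height (world z) of each of hollow25_grip, round20_grip below 0.052 m and horizontal distance between round20_grip and bracket_c0 between 0.05714 and 0.06214 m and y of round20_grip in the frame of studs between -0.0025 and 0.0025 m and x of round20_grip in the frame of studs above 0.035 m and linear speed of each of hollow25, round20 below 0.01 m/s); the robot touches nothing.
It fails at once if the hollow leaf is pressed against the bracket with more than 15 N (contact force between hollow25 and studs above 15 N).
It fails at once if the rounded leaf is pressed against the bracket with more than 15 N (contact force between round20 and studs above 15 N).
It fails at once if a small-radius leaf is moved by more than 20 mm (distance of any of hollow8_grip, round6_grip from where it was at the start of the episode above 0.02 m).
It fails at once if the jar, the ring or the spanner is moved by more than 20 mm (distance of any of jar, spacer, wrench from where it was at the start of the episode above 0.02 m).
It also fails if it takes over 70 s, if anything falls off the work surface, if the arm or the gripper's body presses on something with over 40 N, if the wrist force passes 120 N, or if a joint passes its speed limit or range.

## Robot

A 6-joint arm with a two-finger parallel gripper is mounted at the origin on the work surface. World frame = base frame: x ahead of the robot, y to its left, z up, the work surface at z = 0. Lengths are in m, angles in rad, forces in N, time in s.
With the tool pointing down it reaches from about 0.275 to 0.825 m from the base axis. Payload 5.2 kg.
Tool frame: the origin (TCP) lies midway between the tips of the shut fingers; the grasp point (between the pads) lies 19 mm behind it; z points along the fingers, y is the line along which they close (so a half turn about z gives the same grasp; the last joint's range is limited). The gripper opens to 93 mm and grips with 3 to 60 N. Pads are 15 mm wide; open, the fingers measure 128 mm over their backs; the gripper's body (75 mm by 188 mm) begins 65 mm behind the grasp point.
Start: joints at [-1.521, 0.259, 1.535, -0, 1.348, -0.203], TCP at [0.138, -0.533, 0.219] pointing down, gripper open.
Joint ranges: [-3.14, 3.14], [-0.91, 2.08], [0.19, 2.58], [-1.22, 4.36], [0.22, 2.71], [-3.12, 3.12]. Speed limits (rad/s): [2.57, 2.57, 3.14, 3.14, 3.14, 3.14].

## Interface

Orientations are given as a rotation vector (axis times angle).
In Python, from cell import env gives the robot as it stands.
- The arm moves only by the shell command python3 -m crank 'ROWS' [FORCE]. ROWS is JSON, a list of rows, each a list of 5 numbers: the closure, from 0 (fully open) to 1 (shut), then the shift along the tool's x, y, z in m, then the turn about the tool's z in rad. A call has 1 to 12 rows; each row shifts and turns the commanded pose from where the row before left it, along the tool's axes as they then stand; what a row does not reach is not made up. A row lasts 1/12 s, in which the tool goes at most 41.7 mm and 7.16 degrees, less where a joint would pass 70% of its speed; a pose out of reach is approached as far as the arm can. A call is refused whole if a number of a shift passes 0.0417 or a number of a turn 0.125, either way. A call with a gripper value outside its range is refused whole. The fingers move at their own pace and stop on an object; FORCE is the grip in N (left out, the last holds). Time passes only in rows, so rows that do not move let the fingers close. It gives the time, the measured TCP pose, the force, the opening and the grip force at its end, in the units of the state.
- env.observe(): the state, without advancing time (a new reading comes with each control period).
- env.camera(name): name is "scene" or "top" or "wrist"; returns a dict with "frame" (384x512x3 uint8, red, green, blue), "range_z" (384x512 float32, m along the optical axis (not along the pixel's ray), 0 where there is no reading), "fx", "fy", "cx", "cy" (pixels), "extrinsics" (4x4, takes a point from camera to world coordinates). Camera axes: x right, y down, z forward; pixel columns grow to the right and rows downward; lengths in m; the calibration is good to about 2 mm. A picture is of the moment at which its call begins.
- env.sign_off(): hands the job in; it is judged then, once.
The state is a dict: "clock": time; "qpos": joint angles; "joint_velocities": joint speeds; "joint_torque": joint torques, N m; "tool_pos": TCP position; "ee_rot": TCP orientation; "force": force on the tool from outside, world axes, zero at the start; "torque": the same for the moment, N m; "finger_gap": finger opening in m; "finger_force": force on a finger pad.
Only numpy, scipy, OpenCV 4.12 (cv2) and the standard library are available. Lean on these libraries where they do the work, as an engineer would, in place of code of your own. Each camera call takes 0.05 s, during which the arm holds its last target. There are 200 camera calls.

## Working session

There is one attempt and no reset: what is moved stays moved. The work goes in short steps, Python scripts to look and compute and a shell command to move; the robot and the scene stay as the last step left them, time stands still between calls to the robot, and variables do not carry over. Pictures are saved under pics/ and viewed, at most 10 in all, crops included, and the job is handed in when it is done.

```bash
mkdir -p pics; python3 - <<'E'
from cell import env
import cv2,pickle
d={n:env.camera(n) for n in("scene","top")}
pickle.dump(d,open('c0.pkl','wb'))
for n in d:
    cv2.imwrite(f'pics/{n}0.png',cv2.resize(d[n]['frame'][:,:,::-1],(800,600),interpolation=cv2.INTER_CUBIC)); print(n,d[n]['extrinsics'].round(4).tolist(),d[n]['fx'])
print(env.observe())
E
```

```text
scene [[0.0529, 0.6784, -0.7328, 1.453], [0.9984, -0.0506, 0.0252, -0.2079], [-0.02, -0.733, -0.68, 0.9102], [0.0, 0.0, 0.0, 1.0]] 486.003925611368
top [[0.0106, -0.9973, 0.0727, 0.4657], [-0.9998, -0.0119, -0.0181, -0.1715], [0.0189, -0.0725, -0.9972, 1.1938], [0.0, 0.0, 0.0, 1.0]] 361.40490445968453
{'clock': 0.1, 'qpos': array([-1.52079780e+00,  2.59270513e-01,  1.53596131e+00,  1.92977972e-05,
        1.34800127e+00, -2.02813305e-01]), 'joint_velocities': array([-0.00109201, -0.00105291, -0.00283172, -0.00062329,  0.00031739,
        0.00021712]), 'joint_torque': array([ 2.44617506e-03, -4.38207936e+01, -2.84643155e+01,  7.19207455e-02,
        3.61294008e-02, -5.97159237e-05]), 'tool_pos': array([ 0.13756772, -0.5320153 ,  0.21790558]), 'ee_rot': array([-3.11490682e+00, -3.95846495e-01, -2.26049077e-04]), 'force': array([ 0.09292931, -0.12898226, -0.06500576]), 'torque': array([-0.03703008,  0.02848036, -0.02118569]), 'finger_force': 0.0, 'finger_gap': 0.09306247833642237}
```

View pics/top0.png

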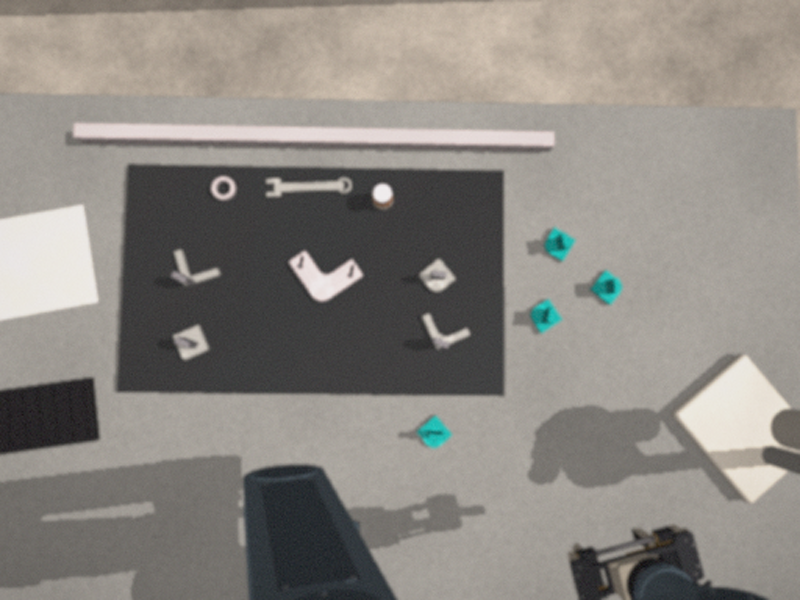

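View pics/scene0.png

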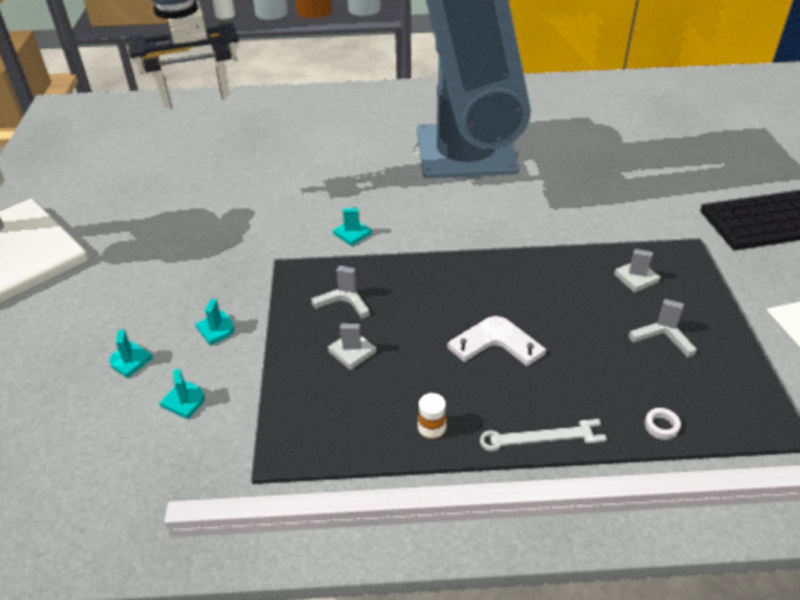

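The top view shows the bracket at (325,275), hollow leaves at (190,270) and (443,335), and square leaves at (190,343) and (437,275). The jar, ring and spanner lie along the top edge, and the turquoise look-alikes are off the plate. The radii can't be told apart at this distance, so I need the wrist camera.

```bash
cat > h.py <<'E'
import numpy as np,cv2,pickle
from cell import env
from scipy.spatial.transform import Rotation as R
def ray(c,u,v,z):
    """pixel (native) -> world point on plane z"""
    E=c['extrinsics']; d=E[:3,:3]@np.array([(u-c['cx'])/c['fx'],(v-c['cy'])/c['fy'],1]); o=E[:3,3]
    return o+d*(z-o[2])/d[2]
def proj(c,p):
    E=np.linalg.inv(c['extrinsics']); q=E[:3,:3]@np.asarray(p)+E[:3,3]
    return np.array([c['fx']*q[0]/q[2]+c['cx'],c['fy']*q[1]/q[2]+c['cy']])
def cloud(c):
    v,u=np.mgrid[:384,:512]; z=c['range_z']; P=np.stack([(u-c['cx'])/c['fx']*z,(v-c['cy'])/c['fy']*z,z],-1)
    return P@c['extrinsics'][:3,:3].T+c['extrinsics'][:3,3]
def tool():
    s=env.observe(); return s['tool_pos'],R.from_rotvec(s['ee_rot']).as_matrix()
E
python3 - <<'E'
from h import *
d=pickle.load(open('c0.pkl','rb')); c=d['top']; W=cloud(c)
for n,(u,v) in dict(hL=(187,276),hR=(443,340),sL=(190,343),sR=(437,275),br=(323,290),plate=(300,350),bench=(300,420)).items():
    u/=1.5625;v/=1.5625; print(n,ray(c,u,v,.024).round(3),W[int(v),int(u)].round(3))
w=env.camera('wrist'); E=w['extrinsics']; p,r=tool()
print(r.round(3).tolist(), 'cam in tool',(r.T@(E[:3,3]-p)).round(3),(r.T@E[:3,:3]).round(3).tolist(),w['fx'])
E
```

```text
hL [0.598 0.262 0.024] [0.598 0.257 0.044]
hR [ 0.472 -0.269  0.024] [ 0.473 -0.263  0.072]
sL [0.46  0.251 0.024] [0.462 0.234 0.074]
sR [ 0.607 -0.256  0.024] [ 0.601 -0.25   0.073]
br [ 0.573 -0.019  0.024] [ 0.574 -0.017  0.024]
plate [0.448 0.025 0.024] [0.448 0.027 0.013]
bench [0.306 0.022 0.024] [0.305 0.026 0.001]
[[0.968, 0.25, -0.0], [0.25, -0.968, 0.001], [0.0, -0.001, -1.0]] cam in tool [ 0.071 -0.001 -0.167] [[0.001, -0.967, -0.255], [1.0, 0.001, -0.0], [0.001, -0.255, 0.967]] 276.0920954911957
```

```bash
python3 -m crank '[[0,0.02,0,0,0.125],[0,0.02,0,0,0.125],[0,0.03,-0.024,0,0],[0,0.03,-0.024,0,0],[0,0.03,-0.024,0,0],[0,0.03,-0.024,0,0],[0,0.03,-0.024,0,0],[0,0.03,-0.024,0,0],[0,0.03,-0.024,0,0],[0,0.03,-0.024,0,0],[0,0.03,-0.024,0,0],[0,0.03,-0.024,0,0]]'
python3 -m crank '[[0,0.035,-0.024,0,0],[0,0.035,-0.014,0,0],[0,0,0,0,0],[0,0,0,0,0]]'
python3 - <<'E'
from h import *
c=env.camera('wrist'); pickle.dump(c,open('w1.pkl','wb')); print(tool())
cv2.imwrite('pics/w1.png',cv2.resize(c['frame'][:,:,::-1],(800,600),interpolation=cv2.INTER_CUBIC))
E
```

```text
clock: 1.15
tool_pos: [0.4773, -0.2825, 0.2185]
ee_rot: [-3.141, -0.004, 0.0]
force: [0.3, -0.3, 0.6]
finger_gap: 0.0932
finger_force: 0.0
clock: 1.48
tool_pos: [0.5465, -0.2449, 0.2177]
ee_rot: [-3.141, -0.01, 0.002]
force: [-0.2, 0.3, -1.1]
finger_gap: 0.093
finger_force: 0.0
(array([ 0.54530837, -0.2457706 ,  0.21787904]), array([[ 9.99987873e-01,  4.65757175e-03, -1.60032888e-03],
       [ 4.65835451e-03, -9.99989032e-01,  4.85746971e-04],
       [-1.59804892e-03, -4.93195980e-04, -9.99998601e-01]]))
```

View pics/w1.png

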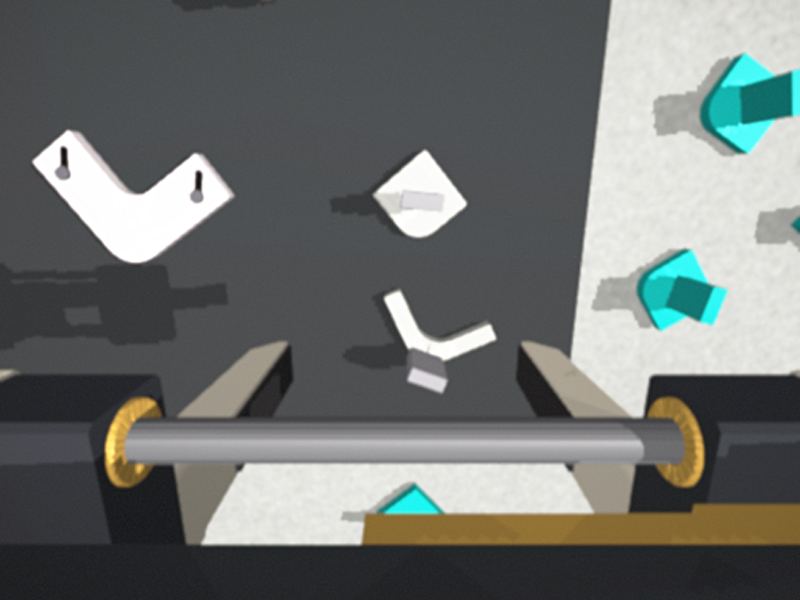

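The right square (421,195) has a clearly rounded bottom corner at (420,238), so it looks like round20. The right hollow (437,335) looks wide-radius. I'll compare them with the left pair.

```bash
python3 -m crank '[[0,0,-0.041,0,0],[0,0,-0.041,0,0],[0,0,-0.041,0,0],[0,0,-0.041,0,0],[0,0,-0.041,0,0],[0,0,-0.041,0,0],[0,0,-0.041,0,0],[0,0,-0.041,0,0],[0,0,-0.041,0,0],[0,0,-0.041,0,0],[0,0,0,0,0],[0,0,0,0,0]]'
python3 - <<'E'
from h import *
c=env.camera('wrist'); pickle.dump(c,open('w2.pkl','wb')); print(tool())
b=pickle.load(open('w1.pkl','rb'))
L=c['frame'][60:260,100:360];Rr=b['frame'][60:260,200:360]
f=lambda a:cv2.resize(a[:,:,::-1],None,fx=3,fy=3,interpolation=cv2.INTER_CUBIC)
cv2.imwrite('pics/w2.png',cv2.resize(c['frame'][:,:,::-1],(800,600),interpolation=cv2.INTER_CUBIC))
E
```

```text
clock: 2.53
tool_pos: [0.5434, 0.1642, 0.2186]
ee_rot: [3.141, 0.008, -0.001]
force: [0.5, 0.5, 0.8]
finger_gap: 0.0928
finger_force: 0.0
(array([0.54370405, 0.16275446, 0.21860656]), array([[ 9.99994355e-01,  3.33785696e-03, -3.85071759e-04],
       [ 3.33749028e-03, -9.99993980e-01, -9.49000979e-04],
       [-3.88237070e-04,  9.47710449e-04, -9.99999476e-01]]))
```

View pics/w2.png

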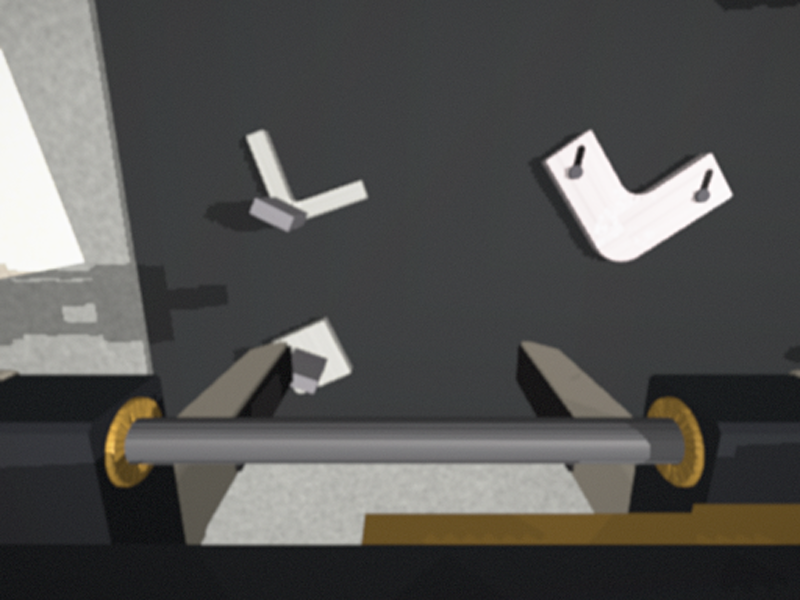

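The left hollow's inner corner (287,200) is sharp and so is the left square. The right pair are therefore the wide-radius leaves. Next come closer views of the bracket and the right leaves.

```bash
python3 -m crank '[[0,0,0.03,0.01,0],[0,0,0.03,0.01,0],[0,0,0.03,0.01,0],[0,0,0.03,0.01,0],[0,0,0.03,0,0],[0,0,0.03,0,0],[0,0,0,0,0],[0,0,0,0,0]]'
python3 -c "
from h import *
c=env.camera('wrist'); pickle.dump(c,open('wb.pkl','wb'))
cv2.imwrite('pics/wb.png',c['frame'][:,:,::-1])"
python3 -m crank '[[0,-0.005,0.035,0,0],[0,-0.005,0.035,0,0],[0,-0.005,0.035,0,0],[0,-0.005,0.035,0,0],[0,-0.005,0.035,0,0],[0,-0.005,0.035,0,0],[0,0,0.03,0,0],[0,0,0,0,0],[0,0,0,0,0]]'
python3 - <<'E'
from h import *
c=env.camera('wrist'); pickle.dump(c,open('wl.pkl','wb')); print(tool())
b=pickle.load(open('wb.pkl','rb'))
f=lambda a:cv2.resize(a['frame'][0:230,120:400,::-1],(390,320),interpolation=cv2.INTER_CUBIC)
cv2.imwrite('pics/wbl.png',np.hstack([f(b),f(c)]))
for n,a,pts in (('b',b,[(240,130),(300,200)]),('l',c,[(270,120)])): print(n,[a['frame'][v,u].tolist() for u,v in pts])
E
```

```text
clock: 3.25
tool_pos: [0.5441, -0.0204, 0.1786]
ee_rot: [3.141, -0.006, -0.001]
force: [0.3, -0.0, 0.5]
finger_gap: 0.093
finger_force: 0.0
clock: 4.05
tool_pos: [0.515, -0.2574, 0.1785]
ee_rot: [-3.141, -0.0, 0.0]
force: [0.4, 0.5, -0.6]
finger_gap: 0.0933
finger_force: 0.0
(array([ 0.51506286, -0.25609482,  0.17847778]), array([[ 9.99998493e-01,  1.68855066e-03, -4.03742320e-04],
       [ 1.68895289e-03, -9.99998076e-01,  9.97985911e-04],
       [-4.02056394e-04, -9.98666308e-04, -9.99999421e-01]]))
b [[254, 252, 252], [70, 72, 72]]
l [[251, 250, 247]]
```

View pics/wbl.png

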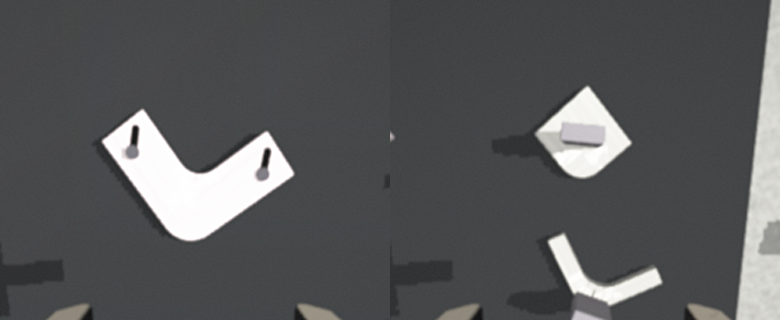

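```bash
cat > fit.py <<'E'
from h import *
from scipy.optimize import minimize
s=np.sqrt(.5)
def arc(cx,r,a0,a1): t=np.radians(np.linspace(a0,a1,15)); return np.c_[cx+r*np.cos(t),r*np.sin(t)]
def bracket():
    L=110*s;w=40*s
    return np.vstack([arc(25/s,25,135,225),[[L,-L],[L+w,-L+w]],arc(2*w+20/s,20,225,135),[[L+w,L-w],[L,L]]])/1e3
def hollow(r=25):
    q=42.4
    return np.vstack([[[6-19.8,0],[6+q-9.9,-q-9.9],[6+q,-q]],arc(6+r/s,r,225,135),[[6+q,q],[6+q-9.9,q+9.9]]])/1e3
def square(r=20):
    d=38.3
    return np.vstack([arc(-d+r/s,r,135,225),[[0,-d],[d,0],[0,d]]])/1e3
tabbox=np.array([[x,y,z] for x in(-6,6) for y in(-15,15) for z in(12,60)])/1e3
def T(P,p):
    c,s_=np.cos(p[2]),np.sin(p[2]); return np.asarray(P)@np.array([[c,s_],[-s_,c]])+p[:2]
S=4
def px(c,P): 
    E=np.linalg.inv(c['extrinsics']); q=P@E[:3,:3].T+E[:3,3]
    return (np.c_[c['fx']*q[:,0]/q[:,2]+c['cx']+.5,c['fy']*q[:,1]/q[:,2]+c['cy']+.5]*S).round().astype(np.int32)
def render(c,poly,p,zb=.012,zt=.024):
    m=np.zeros((384*S,512*S),np.uint8); Q=T(poly,p)
    a=px(c,np.c_[Q,np.full(len(Q),zt)]); b=px(c,np.c_[Q,np.full(len(Q),zb)])
    cv2.fillPoly(m,[a],255); 
    for i in range(len(a)):
        j=(i+1)%len(a); cv2.fillConvexPoly(m,cv2.convexHull(np.array([a[i],a[j],b[j],b[i]])),255)
    return cv2.resize(m,(512,384),interpolation=cv2.INTER_AREA)/255.
def fit(c,poly,p0,tab=True,roi=None,zt=.024):
    g=c['frame'].astype(float).mean(2); obs=np.clip((g-80)/(225-80),0,1)
    H=np.hypot(*poly.T).max()+.02
    u0,v0=(px(c,np.array([[*p0[:2],.024]]))[0]/S).astype(int); 
    k=int(H*c['fx']/.3)
    W=np.zeros((384,512));W[max(0,v0-k):v0+k,max(0,u0-k):u0+k]=1
    W[225:]=0
    pc=np.array(p0,float); 
    def cost(q):
        p=pc+q*np.array([.001,.001,.01])
        w=W
        if tab:
            B=np.c_[T(tabbox[:,:2],p),tabbox[:,2]+.012]; m=np.zeros((384,512),np.uint8)
            cv2.fillConvexPoly(m,cv2.convexHull((px(c,B)/S).astype(np.int32)),1); w=W*(1-cv2.dilate(m,np.ones((5,5))))
        if roi is not None: w=w*roi
        return (w*(render(c,poly,p,zt=zt)-obs)**2).sum()/10
    best=None
    for st in (8,2,.7):
        x0=np.zeros(3) if best is None else best.x
        best=minimize(cost,x0,method='Nelder-Mead',options=dict(initial_simplex=np.vstack([x0,x0+st*np.eye(3)]),xatol=.01,fatol=.001))
    return pc+best.x*np.array([.001,.001,.01]),best.fun
E
python3 - <<'E'
from fit import *
b,l,w1,w2=[pickle.load(open(f'{n}.pkl','rb')) for n in('wb','wl','w1','w2')]
# relief measurement: depth heights
for n,c,k in (('bracket',b,(200,150)),('leaf',l,None)):
    W=cloud(c); sub=W[:230]; 
    z=sub[...,2]; print(n,'plate',np.median(z[(abs(sub[...,1]-sub[:,256,1].mean())<.15)]).round(4),'hi hist',np.histogram(z[(z>.016)&(z<.09)],bins=np.arange(.016,.09,.006))[0])
for n,c in(('wb',b),('w1',w1),('w2',w2)):
    p,f=fit(c,bracket(),(.57,-.02,0),tab=False); print('br',n,p.round(4),np.degrees(p[2]).round(2),f)
for n,c in(('wl',l),('w1',w1)):
    p,f=fit(c,hollow(),(.475,-.265,-.2)); print('hol',n,p.round(4),np.degrees(p[2]).round(2),f)
    p,f=fit(c,square(),(.6,-.255,0.)); print('sq',n,p.round(4),np.degrees(p[2]).round(2),f)
E
```

```text
bracket plate 0.0127 hi hist [ 757 9552  201  137  133  130  121   70   62  321    0    0]
leaf plate 0.0126 hi hist [ 747 8814  337  163  166  172  184  413   66  539    0    0]
br wb [ 0.5446 -0.0118 -0.1647] -9.43 31.958159910141582
br w1 [ 0.5446 -0.0101 -0.1651] -9.46 20.337019916880045
br w2 [ 0.5449 -0.0124 -0.1771] -10.14 26.155475390650544
hol wl [ 0.4682 -0.2629 -0.3507] -20.09 4.84741732645589
sq wl [ 0.6072 -0.2563 -0.0888] -5.09 2.757925762569139
hol w1 [ 0.4678 -0.2629 -0.3564] -20.42 12.447869802202664
sq w1 [ 0.6072 -0.2565 -0.0946] -5.42 3.2651998348755464
```

```bash
python3 - <<'E'
from fit import *
b,l,w1,w2=[pickle.load(open(f'{n}.pkl','rb')) for n in('wb','wl','w1','w2')]
ims=[]
for n,c in(('wb',b),('w1',w1),('w2',w2)):
    p=np.array([.5446,-.0118,-.165])
    for _ in range(2):
        roi=1-cv2.erode((render(c,bracket(),p)>.5).astype(np.uint8),np.ones((9,9)))
        bl=cv2.dilate((roi==0).astype(np.uint8),np.ones((1,1)))
        p,f=fit(c,bracket(),p,tab=False,roi=roi)
    print('br',n,p.round(4),np.degrees(p[2]).round(2),f)
    ims.append((c,p,bracket()))
for n,c in (('wl',l),('w1',w1)):  # tab-top centres from depth
    W=cloud(c)[:230]
    for k,x,y in(('hol',.468,-.263),('sq',.607,-.2565)):
        m=(W[...,2]>.066)&(W[...,2]<.09)&(np.hypot(W[...,0]-x,W[...,1]-y)<.03)
        if m.sum()>5:
            q=W[m]; r=cv2.minAreaRect((q[:,:2]*1e3).astype(np.float32)); print(n,k,m.sum(),np.median(q[:,2]).round(4),r)
ims.append((l,np.array([.4682,-.2629,-.3507]),hollow()));ims.append((l,np.array([.6072,-.2563,-.0888]),square()))
out=[]
for c,p,poly in(ims[0],ims[3],ims[4]):
    im=cv2.resize(c['frame'][:,:,::-1],None,fx=4,fy=4,interpolation=cv2.INTER_CUBIC)
    for z,col in((.024,(0,0,255)),(.012,(0,255,0))):
        Q=T(poly,p); cv2.polylines(im,[px(c,np.c_[Q,np.full(len(Q),z)])],True,col,1)
    u,v=px(c,np.array([[*T([[.03,0]],p)[0],.024]]))[0]; h=190
    u=max(u,h);v=max(v,h)
    out.append(cv2.resize(im[v-h:v+h,u-h:u+h] ,(266,266)))
cv2.imwrite('pics/ov.png',np.hstack(out))
E
```

```text
br wb [ 0.5447 -0.0116 -0.1682] -9.64 13.40359547983237
br w1 [ 0.5446 -0.0101 -0.1658] -9.5 6.832978816800088
br w2 [ 0.5448 -0.0132 -0.1703] -9.76 8.255219451404631
wl hol 139 0.0719 ((475.8420104980469, -262.4471130371094), (29.038484573364258, 8.38623046875), 87.21833038330078)
wl sq 439 0.0725 ((607.3604125976562, -256.36553955078125), (29.927913665771484, 12.099799156188965), 84.85315704345703)
w1 sq 300 0.0725 ((607.5344848632812, -256.4621887207031), (29.814970016479492, 11.98244571685791), 85.13887023925781)
```

View pics/ov.png

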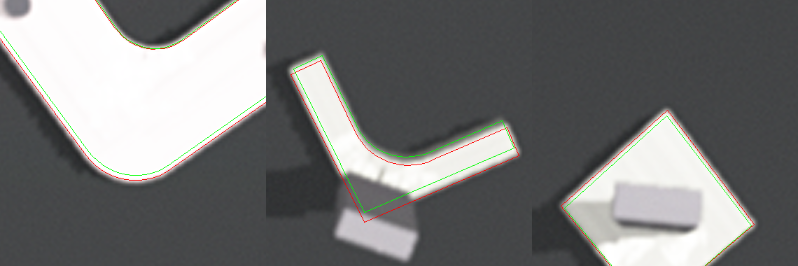

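The overlays match closely: bracket apex at (135,180), hollow leaf and round leaf outlines within about a pixel. I'll take one more view of the hollow leaf with its tab fully visible, from a pose turned to suit the grasp.

```bash
python3 -m crank '[[0,-0.03,0,0,0],[0,-0.03,0,0,0],[0,-0.025,0.007,0,0],[0,0,0,0,0.12],[0,0,0,0,0.12],[0,0,0,0,0.113],[0,0,0,0,0],[0,0,0,0,0],[0,0,0,0,0]]'
cat > loc.py <<'E'
from fit import *
def look(name,kind,p0):
    c=env.camera('wrist'); pickle.dump(c,open(name+'.pkl','wb'))
    poly=hollow() if kind=='h' else square()
    p,f=fit(c,poly,p0); print('fit',p.round(4),np.degrees(p[2]).round(2),round(f,1))
    W=cloud(c)[:235]; m=(W[...,2]>.066)&(W[...,2]<.09)&(np.hypot(W[...,0]-p[0],W[...,1]-p[1])<.03)
    if m.sum()>5: print('tab',m.sum(),np.median(W[m][:,2]).round(4),cv2.minAreaRect((W[m][:,:2]*1e3).astype(np.float32)))
    t,r=tool(); print('tcp',t.round(4),'yaw',np.degrees(np.arctan2(r[1,0],r[0,0])).round(2))
    d=r.T@(np.r_[p[:2],.036]-t); print('tool delta to grip point (z tcp .036)',d.round(4),'turn',round(-(p[2]-np.arctan2(r[1,0],r[0,0])),4))
E
python3 -c "
from loc import *
look('wh','h',(.468,-.263,-.35))"
```

```text
clock: 4.85
tool_pos: [0.4307, -0.2626, 0.1787]
ee_rot: [-3.095, 0.54, -0.0]
force: [0.2, 0.2, -0.3]
finger_gap: 0.0926
finger_force: 0.0
fit [ 0.4696 -0.2621 -0.3597] -20.61 33.6
tab 392 0.0725 ((469.9381103515625, -262.7655334472656), (29.755468368530273, 11.935108184814453), 70.15691375732422)
tcp [ 0.4307 -0.2629  0.1787] yaw -19.84
tool delta to grip point (z tcp .036) [ 0.0364 -0.0139  0.1427] turn 0.0135
```

```bash
python3 -m crank '[[0,0.0185,-0.007,0.03,0],[0,0.0185,-0.0065,0.03,0],[0,0,0,0.03,0],[0,0,0,0.03,0],[0,0,0,0.0225,0],[0,0,0,0,0],[1,0,0,0,0],[1,0,0,0,0],[1,0,0,0,0],[1,0,0,0,0],[1,0,0,0,0],[1,0,0,0,0]]' 15
python3 -m crank '[[1,0,0,0,0],[1,0,0,0,0],[1,0,0,0,0],[1,0,0,0,0]]'
```

```text
clock: 5.9
tool_pos: [0.4702, -0.2641, 0.0372]
ee_rot: [3.093, -0.547, 0.003]
force: [-0.1, -0.6, 0.4]
finger_gap: 0.0574
finger_force: 0.0
clock: 6.23
tool_pos: [0.4698, -0.2637, 0.0362]
ee_rot: [3.094, -0.547, 0.0]
force: [-0.0, -1.2, 0.2]
finger_gap: 0.0311
finger_force: 0.0
```

```bash
python3 -m crank '[[1,0,0,0,0],[1,0,0,0,0],[1,0,0,0,0]]' 25
python3 -m crank '[[1,0,0,-0.01,0],[1,0,0,-0.01,0],[1,0,0,0,0],[1,0,0,0,0]]'
python3 -c "
from loc import *
t,r=tool();print(t.round(4),np.degrees(np.arctan2(r[1,0],r[0,0])))
y=np.radians(-9.6);b=np.array([.5446,-.0117]);d=np.array([np.cos(y),np.sin(y)])
for k in(-.036,-.011,-.006):
    g=b+k*d; print(k,g.round(4),(r.T@np.r_[g-t[:2],0]).round(4))
"
```

```text
clock: 6.48
tool_pos: [0.4698, -0.2637, 0.0361]
ee_rot: [-3.094, 0.547, 0.0]
force: [-0.3, 0.0, 0.5]
finger_gap: 0.0299
finger_force: 25.0
clock: 6.82
tool_pos: [0.4705, -0.2643, 0.0573]
ee_rot: [3.092, -0.547, 0.003]
force: [-0.5, 0.1, -1.7]
finger_gap: 0.0298
finger_force: 25.0
[ 0.4705 -0.2643  0.0573] -20.06402658325464
-0.036 [ 0.5091 -0.0057] [-0.0524 -0.2561 -0.0003]
-0.011 [ 0.5338 -0.0099] [-0.0279 -0.2607 -0.0003]
-0.006 [ 0.5387 -0.0107] [-0.0229 -0.2616 -0.0003]
```

```bash
python3 -m crank '[[1,-0.0065,-0.022,0,0],[1,-0.0065,-0.032,0,0],[1,-0.0065,-0.032,0,0],[1,-0.0065,-0.032,0,0],[1,-0.0065,-0.032,0,0],[1,-0.0065,-0.032,0,0],[1,-0.0065,-0.032,0,0],[1,-0.0065,-0.032,0,0],[1,0,-0.01,0,-0.06],[1,0,0,0,-0.06],[1,0,0,0,-0.06],[1,0,0,0,0]]'
python3 -m crank '[[1,0,0,0,0],[1,0,0,0,0]]'
cat > rel.py <<'E'
from loc import *
Y=np.radians(-9.6);b=np.array([.5446,-.0117]);d=np.array([np.cos(Y),np.sin(Y)]);e=np.array([-d[1],d[0]])
t,r=tool();print('in bracket frame mm',(1e3*np.array([(t[:2]-b)@d,(t[:2]-b)@e])).round(2),'z',t[2].round(4),'yaw err deg',(np.degrees(np.arctan2(r[1,0],r[0,0]))+9.6).round(2))
f=env.observe()['force'];print('f along,across,z',(f[:2]@d).round(2),(f[:2]@e).round(2),f[2].round(2))
E
python3 rel.py
```

```text
clock: 7.82
tool_pos: [0.5086, -0.0048, 0.056]
ee_rot: [-3.131, 0.262, 0.0]
force: [-0.4, 0.3, -1.4]
finger_gap: 0.0301
finger_force: 25.0
clock: 7.98
tool_pos: [0.5087, -0.0055, 0.0561]
ee_rot: [-3.13, 0.27, 0.0]
force: [0.2, -0.3, -1.2]
finger_gap: 0.0301
finger_force: 25.0
in bracket frame mm [-36.45   0.07] z 0.0561 yaw err deg -0.27
f along,across,z 0.27 -0.27 -1.16
```

```bash
python3 -m crank '[[1,0,0,0.009,0],[1,0,0,0.008,0],[1,0,0,0.0015,0],[1,0,0,0.001,-0],[1,0,0,0.0005,0],[1,0,0,0,0],[1,0,0,0,0]]'
python3 rel.py
python3 - <<'E'
from fit import *
c=env.camera('wrist');pickle.dump(c,open('wd.pkl','wb'))
im=cv2.resize(c['frame'][:,:,::-1],None,fx=4,fy=4,interpolation=cv2.INTER_CUBIC)
p=np.array([.5446,-.0117,np.radians(-9.6)]); t,r=tool(); ph=np.array([t[0],t[1],np.arctan2(r[1,0],r[0,0])])
for q,poly in((p,bracket()),(ph,hollow())):
    Q=T(poly,q); cv2.polylines(im,[px(c,np.c_[Q,np.full(len(Q),.024)])],True,(0,0,255),2)
cv2.imwrite('pics/wd.png',cv2.resize(im,(800,600),interpolation=cv2.INTER_AREA))
E
```

```text
clock: 8.57
tool_pos: [0.5078, -0.0055, 0.0362]
ee_rot: [-3.13, 0.268, 0.003]
force: [-4.6, 0.1, 6.2]
finger_gap: 0.0299
finger_force: 25.0
in bracket frame mm [-3.735e+01 -1.000e-02] z 0.0362 yaw err deg -0.19
f along,across,z -4.59 -0.64 6.22
```

View pics/wd.png

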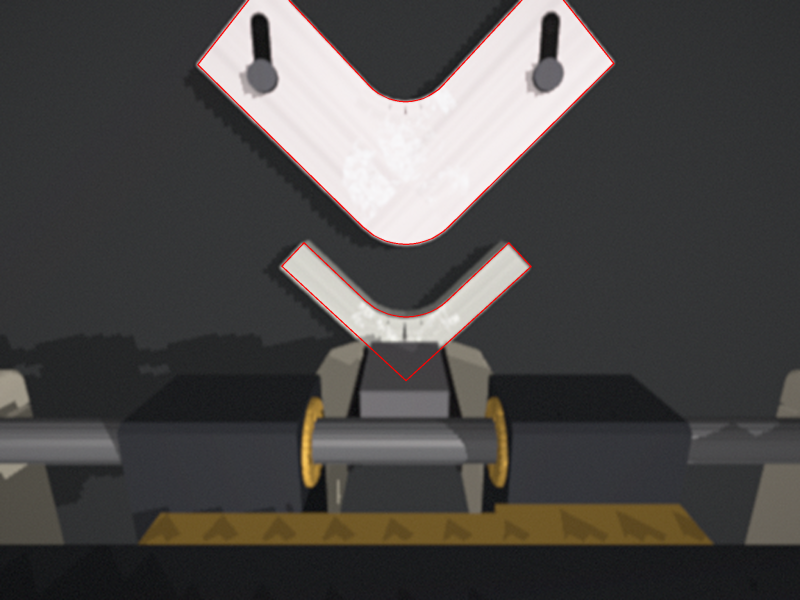

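The view shows the leaf and bracket concentric and aligned, with the outlines overlaid within a pixel and the centres at columns 405 and 406. I'll ease the downward load and slide forward.

```bash
python3 -m crank '[[1,0,0,-0.0006,-0.003],[1,0.004,0,0,0],[1,0.006,0,0,0],[1,0.006,0,0,0],[1,0.006,0,0,0],[1,0.003,0,0,0],[1,0,0,0,0],[1,0,0,0,0]]'
python3 rel.py
```

```text
clock: 9.28
tool_pos: [0.5335, -0.0096, 0.0365]
ee_rot: [-3.131, 0.262, 0.001]
force: [0.1, -0.9, -1.0]
finger_gap: 0.0298
finger_force: 25.0
in bracket frame mm [-11.27   0.22] z 0.0365 yaw err deg 0.02
f along,across,z 0.26 -0.89 -1.04
```

```bash
python3 -m crank '[[1,0.001,0,0.0003,0],[1,0.001,0,0,0],[1,0.001,0,0,0],[1,0,0,0,0],[1,0,0,0,0]]'
python3 rel.py
python3 -m crank '[[1,0.0005,0,0,0],[1,0.0005,0,0,0],[1,0,0,0,0],[1,0,0,0,0]]'
python3 rel.py
```

```text
clock: 9.7
tool_pos: [0.5364, -0.0101, 0.0365]
ee_rot: [-3.131, 0.262, -0.0]
force: [-0.3, -1.2, -2.2]
finger_gap: 0.0297
finger_force: 25.0
in bracket frame mm [-8.35  0.25] z 0.0365 yaw err deg 0.02
f along,across,z -0.11 -1.19 -2.23
clock: 10.03
tool_pos: [0.5374, -0.0102, 0.0365]
ee_rot: [-3.131, 0.262, 0.0]
force: [0.3, -1.0, -0.7]
finger_gap: 0.0297
finger_force: 25.0
in bracket frame mm [-7.35  0.27] z 0.0365 yaw err deg 0.02
f along,across,z 0.45 -0.95 -0.74
```

```bash
python3 -m crank '[[1,0,0,0.0004,0],[1,0.0005,0,0,0],[1,0,0,0,0],[1,0,0,0,0]]'
python3 rel.py
python3 -m crank '[[1,0.0005,0,0,0],[1,0,0,0,0],[1,0,0,0,0]]'
python3 rel.py
```

```text
clock: 10.37
tool_pos: [0.5379, -0.0103, 0.0362]
ee_rot: [-3.131, 0.262, 0.0]
force: [-0.6, 0.0, 0.9]
finger_gap: 0.0296
finger_force: 25.0
in bracket frame mm [-6.89  0.25] z 0.0362 yaw err deg 0.02
f along,across,z -0.63 -0.06 0.89
clock: 10.62
tool_pos: [0.5383, -0.0104, 0.0361]
ee_rot: [-3.131, 0.262, 0.0]
force: [-1.6, -0.2, 3.0]
finger_gap: 0.0299
finger_force: 25.0
in bracket frame mm [-6.47  0.27] z 0.0361 yaw err deg 0.02
f along,across,z -1.59 -0.49 2.99
```

```bash
python3 -m crank '[[1,0.0003,0,0,0],[1,0,0,0,0],[1,0,0,0,0]]'
python3 rel.py
python3 -m crank '[[1,0.0003,0,0,0],[1,0,0,0,0],[1,0,0,0,0]]'
python3 rel.py
```

```text
clock: 10.87
tool_pos: [0.5383, -0.0104, 0.0362]
ee_rot: [-3.131, 0.262, 0.001]
force: [-3.3, 0.1, 4.4]
finger_gap: 0.0302
finger_force: 25.0
in bracket frame mm [-6.44  0.25] z 0.0362 yaw err deg 0.02
f along,across,z -3.31 -0.49 4.37
clock: 11.12
tool_pos: [0.5383, -0.0104, 0.0362]
ee_rot: [-3.131, 0.262, 0.002]
force: [-5.8, -0.2, 6.1]
finger_gap: 0.0297
finger_force: 25.0
in bracket frame mm [-6.45  0.28] z 0.0362 yaw err deg 0.03
f along,across,z -5.67 -1.16 6.06
```

```bash
python3 -m crank '[[1,0.0003,0,0,0],[1,0,0,0,0],[1,0,0,0,0]]'
python3 rel.py
```

```text
clock: 11.37
tool_pos: [0.5383, -0.0104, 0.0362]
ee_rot: [-3.131, 0.262, 0.003]
force: [-5.3, 0.0, 7.6]
finger_gap: 0.0297
finger_force: 25.0
in bracket frame mm [-6.43  0.28] z 0.0362 yaw err deg 0.03
f along,across,z -5.19 -0.86 7.55
```

```bash
python3 -m crank '[[1,0,0,-0.0005,0],[1,0.0003,0,0,0],[1,0,0,0,0],[1,0,0,0,0],[1,0,0,0,0]]'
python3 rel.py
```

```text
clock: 11.78
tool_pos: [0.5385, -0.0105, 0.0363]
ee_rot: [-3.13, 0.262, 0.003]
force: [-4.6, 0.3, 3.6]
finger_gap: 0.0297
finger_force: 25.0
in bracket frame mm [-6.19  0.19] z 0.0363 yaw err deg 0.01
f along,across,z -4.6 -0.46 3.65
```

```bash
python3 -m crank '[[1,0,0,-0.0002,0],[1,0.0004,0,0,0],[1,0,0,0,0],[1,0,0,0,0]]'
python3 rel.py
python3 -m crank '[[1,0.0004,0,0,0],[1,0,0,0,0],[1,0,0,0,0]]'
python3 rel.py
```

```text
clock: 12.12
tool_pos: [0.5385, -0.0105, 0.0363]
ee_rot: [-3.13, 0.262, 0.005]
force: [-5.6, 0.6, 3.1]
finger_gap: 0.0297
finger_force: 25.0
in bracket frame mm [-6.2  0.2] z 0.0363 yaw err deg 0.02
f along,across,z -5.66 -0.31 3.1
clock: 12.37
tool_pos: [0.5385, -0.0105, 0.0363]
ee_rot: [-3.13, 0.262, 0.006]
force: [-7.6, 0.2, 4.8]
finger_gap: 0.03
finger_force: 25.0
in bracket frame mm [-6.18  0.21] z 0.0363 yaw err deg 0.02
f along,across,z -7.56 -1.08 4.76
```

```bash
python3 -m crank '[[1,0,0,0,0],[1,0,0,0,0],[1,0,0,0,0],[1,0,0,0,0],[1,0,0,0,0],[1,0,0,0,0],[1,0,0,0,0],[1,0,0,0,0],[1,0,0,0,0],[1,0,0,0,0],[1,0,0,0,0],[1,0,0,0,0]]'
python3 rel.py
```

```text
clock: 13.37
tool_pos: [0.5385, -0.0105, 0.0363]
ee_rot: [-3.13, 0.262, 0.006]
force: [-6.9, -1.0, 5.0]
finger_gap: 0.0301
finger_force: 25.0
in bracket frame mm [-6.19  0.19] z 0.0363 yaw err deg 0.02
f along,across,z -6.64 -2.18 5.0
```

```bash
python3 -m crank '[[1,-0.0005,0,0,0],[1,-0.0004,0,0,0],[1,0,0,0,0],[1,0,0,0,0]]' 5
python3 rel.py
python3 -m crank '[[0.6,0,0,0,0],[0.6,0,0,0,0],[0.6,0,0,0,0],[0.5,0,0,0,0],[0,0,0,0,0],[0,0,0,0,0],[0,0,0,0,0],[0,0,0,0,0]]'
python3 rel.py
```

```text
clock: 13.7
tool_pos: [0.5389, -0.0105, 0.0364]
ee_rot: [-3.131, 0.262, 0.002]
force: [-5.4, -0.9, 0.8]
finger_gap: 0.0297
finger_force: 5.0
in bracket frame mm [-5.79  0.21] z 0.0364 yaw err deg 0.02
f along,across,z -5.2 -1.83 0.85
clock: 14.37
tool_pos: [0.5396, -0.0106, 0.0368]
ee_rot: [3.131, -0.262, 0.0]
force: [0.1, -0.5, 0.3]
finger_gap: 0.0657
finger_force: 0.0
in bracket frame mm [-5.14  0.24] z 0.0368 yaw err deg 0.02
f along,across,z 0.24 -0.5 0.35
```

```bash
python3 -m crank '[[0,0,0,0,0],[0,0,0,-0.02,0],[0,0,0,-0.03,0],[0,0,0,-0.03,0],[0,-0.01,0,-0.03,0],[0,-0.01,0,-0.03,0],[0,-0.01,0,0,0],[0,0,0,0,0],[0,0,0,0,0]]'
python3 - <<'E'
from loc import *
Y=np.radians(-9.6)
c=env.camera('wrist');pickle.dump(c,open('ws.pkl','wb'))
p=np.array([.5387,-.0107,Y])
# leaf+bracket touching: fit the union with one rigid free leaf; tab by depth
W=cloud(c)[:240]; m=(W[...,2]>.066)&(W[...,2]<.09)&(np.hypot(W[...,0]-p[0],W[...,1]-p[1])<.04)
print(m.sum(),np.median(W[m][:,2]),cv2.minAreaRect((W[m][:,:2]*1e3).astype(np.float32)))
roi=1-cv2.erode((render(c,bracket(),[.5446,-.0117,Y])>.5).astype(np.uint8),np.ones((9,9)))
roi[:, :]*=1
pb,f=fit(c,np.array(bracket()),[.5446,-.0117,Y],tab=False,roi=roi*(cv2.dilate((render(c,hollow(),p)>.1).astype(np.uint8),np.ones((25,9)))==0)); print('bracket',pb.round(4),np.degrees(pb[2]),f)
im=cv2.resize(c['frame'][:,:,::-1],None,fx=4,fy=4,interpolation=cv2.INTER_CUBIC)
for q,poly in(([.5446,-.0117,Y],bracket()),(p,hollow())):
    Q=T(poly,q); cv2.polylines(im,[px(c,np.c_[Q,np.full(len(Q),.024)])],True,(0,0,255),1)
cv2.imwrite('pics/ws.png',im[100:900,500:1500][:, :][::1])
cv2.imwrite('pics/ws.png',cv2.resize(im[100:850,524:1524],(800,600)))
E
```

```text
clock: 15.12
tool_pos: [0.5093, -0.0054, 0.1764]
ee_rot: [-3.131, 0.262, 0.0]
force: [0.9, -0.2, -0.1]
finger_gap: 0.093
finger_force: 0.0
384 0.0724257206620327 ((538.4649658203125, -9.682787895202637), (28.79393768310547, 12.032132148742676), 80.31210327148438)
bracket [ 0.5451 -0.0121 -0.1626] -9.314775389119538 9.017922794717663
```

View pics/ws.png

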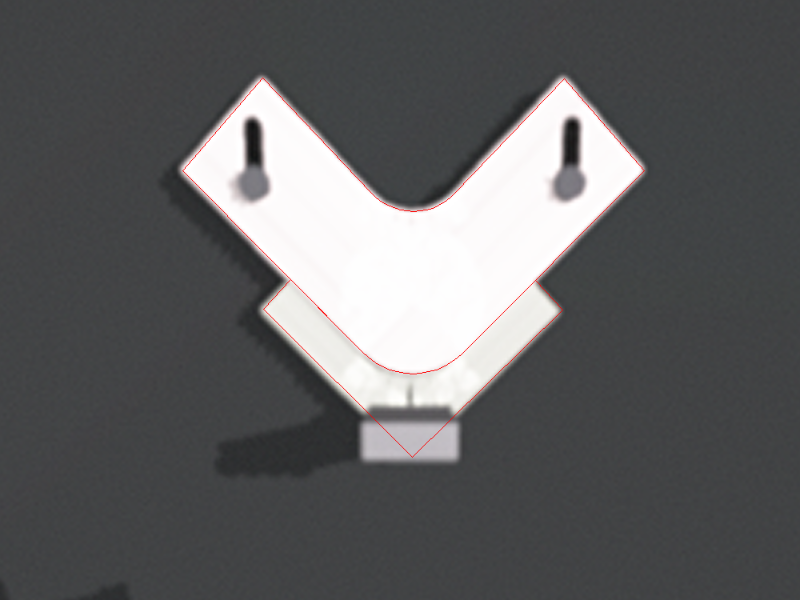

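The hollow leaf sits flush on both bracket edges. The contact lines at (325,315) and (500,315) show no gap and the tab is centred at column 410. Next is the rounded leaf.

```bash
python3 -m crank '[[0,0,0,0,-0.0785],[0,0.01,0.03,0,0],[0,0.01,0.03,0,0],[0,0.01,0.03,0,0],[0,0.01,0.03,0,0],[0,0.01,0.03,0,0],[0,0.01,0.03,0,0],[0,0.01,0.03,0,0],[0,0.005,0.03,0,0],[0,0,0,0,0],[0,0,0,0,0]]'
python3 -c "
from loc import *
look('wr','s',(.607,-.2564,-.089))"
```

```text
clock: 16.08
tool_pos: [0.5627, -0.2527, 0.1741]
ee_rot: [-3.136, 0.144, 0.005]
force: [1.0, 0.4, 0.2]
finger_gap: 0.0928
finger_force: 0.0
fit [ 0.6072 -0.2565 -0.0976] -5.59 3.9
tab 402 0.0724 ((607.7777099609375, -256.4382629394531), (29.292287826538086, 11.618448257446289), 84.73236846923828)
tcp [ 0.5627 -0.2513  0.1745] yaw -5.17
tool delta to grip point (z tcp .036) [0.0453 0.0015 0.1383] turn 0.0074
```

```bash
python3 -m crank '[[0,0.0228,0.0008,0.03,0.003],[0,0.0228,0.0007,0.03,0],[0,0,0,0.03,0],[0,0,0,0.03,0],[0,0,0,0.018,0],[0,0,0,0,0],[1,0,0,0,0],[1,0,0,0,0],[1,0,0,0,0],[1,0,0,0,0],[1,0,0,0,0],[1,0,0,0,0]]' 15
python3 -m crank '[[1,0,0,0,0],[1,0,0,0,0],[1,0,0,0,0],[1,0,0,0,0],[1,0,0,0,0],[1,0,0,0,0]]' 25
python3 rel.py
```

```text
clock: 17.13
tool_pos: [0.609, -0.2572, 0.0399]
ee_rot: [3.137, -0.144, 0.002]
force: [0.2, -0.1, 0.0]
finger_gap: 0.0576
finger_force: 0.0
clock: 17.63
tool_pos: [0.6085, -0.257, 0.0387]
ee_rot: [-3.138, 0.144, 0.0]
force: [-0.8, -0.3, -0.1]
finger_gap: 0.0299
finger_force: 25.0
in bracket frame mm [ 103.94 -231.16] z 0.0387 yaw err deg 4.34
f along,across,z -0.72 -0.4 -0.14
```

```bash
python3 -m crank '[[1,0,0,-0.012,0],[1,0,0,-0.013,0],[1,0,0,0,0],[1,0,0,0,0]]'
python3 -c "
from rel import *
g=b+.112*d; print((r.T@np.r_[g-t[:2],0]).round(4))"
```

```text
clock: 17.97
tool_pos: [0.6093, -0.2573, 0.065]
ee_rot: [3.137, -0.144, 0.003]
force: [0.3, -0.1, -1.2]
finger_gap: 0.0295
finger_force: 25.0
in bracket frame mm [ 104.75 -231.35] z 0.065 yaw err deg 4.35
f along,across,z 0.28 -0.1 -1.2
[ 2.480e-02 -2.301e-01 -2.000e-04]
```

```bash
python3 -m crank '[[1,0.003,-0.02,0,0],[1,0.003,-0.03,0,0],[1,0.003,-0.03,0,0],[1,0.003,-0.03,0,0],[1,0.003,-0.03,0,0],[1,0.003,-0.03,0,0],[1,0.003,-0.03,0,0],[1,0.004,-0.03,0,0],[1,0,0,0,0.0755],[1,0,0,0,0],[1,0,0,0,0]]'
python3 rel.py
```

```text
clock: 18.88
tool_pos: [0.6541, -0.0299, 0.0631]
ee_rot: [3.131, -0.258, -0.002]
force: [-0.5, -0.7, -1.8]
finger_gap: 0.0295
finger_force: 25.0
in bracket frame mm [110.97   0.32] z 0.0631 yaw err deg 0.18
f along,across,z -0.35 -0.72 -1.8
```

```bash
python3 -m crank '[[1,0,0.0003,0.01,0.003],[1,0,0,0.01,0],[1,0,0,0.0035,0],[1,0,0,0,0],[1,0,0,0,0]]'
python3 rel.py
python3 - <<'E'
from fit import *
c=env.camera('wrist');pickle.dump(c,open('we.pkl','wb'))
im=cv2.resize(c['frame'][:,:,::-1],None,fx=4,fy=4,interpolation=cv2.INTER_CUBIC)
p=np.array([.5446,-.0117,np.radians(-9.6)]); t,r=tool(); y=np.arctan2(r[1,0],r[0,0]); ph=np.array([t[0]-.0009*np.cos(y),t[1]-.0009*np.sin(y),y])
for q,poly in((p,bracket()),(ph,square())):
    Q=T(poly,q); cv2.polylines(im,[px(c,np.c_[Q,np.full(len(Q),.024)])],True,(0,0,255),2)
cv2.imwrite('pics/we.png',cv2.resize(im,(800,600),interpolation=cv2.INTER_AREA))
E
```

```text
clock: 19.3
tool_pos: [0.6539, -0.0312, 0.0392]
ee_rot: [-3.13, 0.268, 0.002]
force: [0.1, -0.0, -1.7]
finger_gap: 0.0301
finger_force: 25.0
in bracket frame mm [111.02  -1.03] z 0.0392 yaw err deg -0.2
f along,across,z 0.07 -0.03 -1.69
```

View pics/we.png

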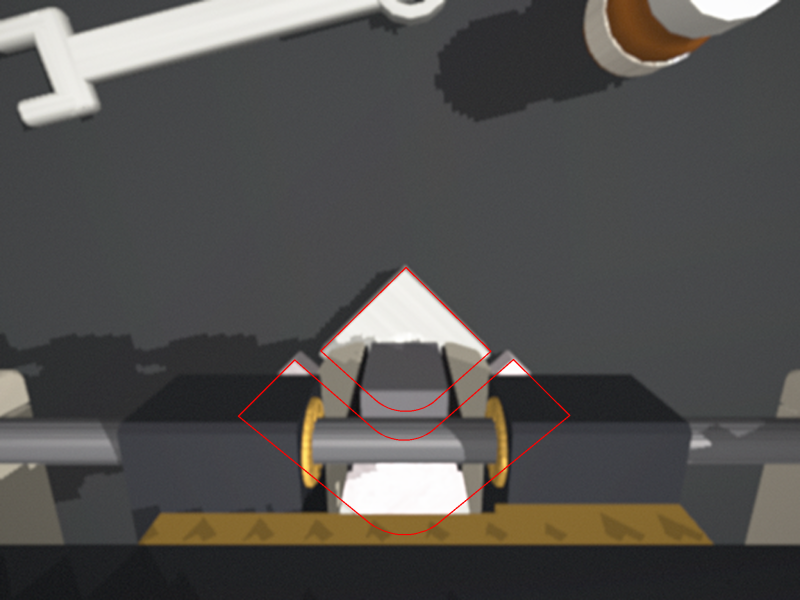

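The outlines match: the leaf's far corner at (405,267), centred over the bracket. I'll correct y and slide back towards the fillet.

```bash
python3 -m crank '[[1,0,-0.0007,0.0004,-0.002],[1,-0.004,0,0,0],[1,-0.004,0,0,0],[1,-0.003,0,0,0],[1,-0.001,0,0,0],[1,0,0,0,0],[1,0,0,0,0]]'
python3 rel.py
```

```text
clock: 19.93
tool_pos: [0.6428, -0.0277, 0.0401]
ee_rot: [3.13, -0.264, 0.001]
force: [0.4, -0.5, -2.3]
finger_gap: 0.0299
finger_force: 25.0
in bracket frame mm [99.53  0.61] z 0.0401 yaw err deg -0.03
f along,across,z 0.44 -0.4 -2.28
```

```bash
python3 -m crank '[[1,0,0.0004,0.001,0],[1,0,0,0,0],[1,0,0,0,0],[1,0,0,0,0]]'
python3 rel.py
python3 -m crank '[[1,-0.0008,0,0,0],[1,-0.0008,0,0,0],[1,0,0,0,0],[1,0,0,0,0]]'
python3 rel.py
```

```text
clock: 20.27
tool_pos: [0.6428, -0.0282, 0.0388]
ee_rot: [-3.13, 0.264, 0.0]
force: [0.0, -0.1, -1.2]
finger_gap: 0.0297
finger_force: 25.0
in bracket frame mm [99.55  0.12] z 0.0388 yaw err deg -0.04
f along,across,z 0.02 -0.12 -1.19
clock: 20.6
tool_pos: [0.6411, -0.0278, 0.0388]
ee_rot: [-3.13, 0.264, 0.0]
force: [-0.0, -0.2, -1.4]
finger_gap: 0.0298
finger_force: 25.0
in bracket frame mm [97.8   0.17] z 0.0388 yaw err deg -0.04
f along,across,z 0.02 -0.16 -1.45
```

```bash
python3 -m crank '[[1,-0.0005,0,0.0003,0],[1,-0.0003,0,0,0],[1,0,0,0,0],[1,0,0,0,0]]'
python3 rel.py
python3 -m crank '[[1,-0.0005,0,0,0],[1,0,0,0,0],[1,0,0,0,0]]'
python3 rel.py
```

```text
clock: 20.93
tool_pos: [0.6404, -0.0278, 0.0387]
ee_rot: [3.13, -0.264, 0.0]
force: [-0.1, -0.6, -0.2]
finger_gap: 0.0299
finger_force: 25.0
in bracket frame mm [97.17  0.15] z 0.0387 yaw err deg -0.04
f along,across,z 0.02 -0.63 -0.24
clock: 21.18
tool_pos: [0.6402, -0.0278, 0.0387]
ee_rot: [3.13, -0.264, 0.001]
force: [0.8, -0.3, -1.0]
finger_gap: 0.0298
finger_force: 25.0
in bracket frame mm [9.695e+01 8.000e-02] z 0.0387 yaw err deg -0.04
f along,across,z 0.79 -0.12 -1.02
```

```bash
python3 -m crank '[[1,-0.0004,0,0,0],[1,0,0,0,0],[1,0,0,0,0]]'
python3 rel.py
python3 -m crank '[[1,-0.0004,0,0,0],[1,0,0,0,0],[1,0,0,0,0]]'
python3 rel.py
```

```text
clock: 21.43
tool_pos: [0.64, -0.0278, 0.0388]
ee_rot: [3.13, -0.264, 0.002]
force: [2.7, -1.9, -2.2]
finger_gap: 0.0298
finger_force: 25.0
in bracket frame mm [9.68e+01 1.00e-02] z 0.0388 yaw err deg -0.04
f along,across,z 2.96 -1.42 -2.22
clock: 21.68
tool_pos: [0.6399, -0.0279, 0.0388]
ee_rot: [3.13, -0.264, 0.003]
force: [4.9, -3.0, -2.5]
finger_gap: 0.0296
finger_force: 25.0
in bracket frame mm [96.65 -0.11] z 0.0388 yaw err deg -0.04
f along,across,z 5.32 -2.11 -2.53
```

```bash
python3 -m crank '[[1,0,0.0005,0,0],[1,0,0,0,0],[1,0,0,0,0]]'
python3 rel.py
python3 -m crank '[[1,-0.0003,0.0003,0,0],[1,0,0,0,0],[1,0,0,0,0]]'
python3 rel.py
```

```text
clock: 21.93
tool_pos: [0.6394, -0.0283, 0.0388]
ee_rot: [3.13, -0.264, 0.002]
force: [4.4, -2.6, -1.5]
finger_gap: 0.0298
finger_force: 25.0
in bracket frame mm [96.28 -0.51] z 0.0388 yaw err deg -0.04
f along,across,z 4.74 -1.82 -1.47
clock: 22.18
tool_pos: [0.6393, -0.0283, 0.0388]
ee_rot: [-3.13, 0.264, -0.002]
force: [6.2, -1.2, -1.8]
finger_gap: 0.0301
finger_force: 25.0
in bracket frame mm [96.15 -0.58] z 0.0388 yaw err deg -0.04
f along,across,z 6.36 -0.14 -1.8
```

```bash
python3 -m crank '[[1,-0.0002,0,0.0003,0],[1,0,0,0,0],[1,0,0,0,0],[1,0,0,0,0],[1,0,0,0,0],[1,0,0,0,0],[1,0,0,0,0],[1,0,0,0,0],[1,0,0,0,0],[1,0,0,0,0],[1,0,0,0,0],[1,0,0,0,0]]'
python3 rel.py
```

```text
clock: 23.18
tool_pos: [0.6393, -0.0283, 0.0388]
ee_rot: [3.13, -0.264, 0.003]
force: [5.5, -2.1, -0.6]
finger_gap: 0.0293
finger_force: 25.0
in bracket frame mm [96.16 -0.61] z 0.0388 yaw err deg -0.04
f along,across,z 5.74 -1.19 -0.63
```

```bash
python3 -m crank '[[1,0.0004,0,0.0003,0],[1,0.0003,0,0,0],[1,0,0,0,0],[1,0,0,0,0]]' 5
python3 rel.py
python3 -m crank '[[0.6,0,0,0,0],[0.6,0,0,0,0],[0.6,0,0,0,0],[0.5,0,0,0,0],[0,0,0,0,0],[0,0,0,0,0],[0,0,0,0,0],[0,0,0,0,0],[0,0,0,0,0]]'
python3 -m crank '[[0,0,0,-0.02,0],[0,0,0,-0.03,0],[0,0,0,-0.03,0],[0,-0.02,0,-0.03,0],[0,-0.03,0,-0.03,0],[0,-0.03,0,0,0],[0,0,0,0,0],[0,0,0,0,0]]'
python3 - <<'E'
from loc import *
Y=np.radians(-9.6)
c=env.camera('wrist');pickle.dump(c,open('wf.pkl','wb'))
W=cloud(c)[:260]
for p in([.5387,-.0107,Y],[.6383,-.0275,Y]):
    m=(W[...,2]>.066)&(W[...,2]<.09)&(np.hypot(W[...,0]-p[0],W[...,1]-p[1])<.04)
    if m.sum()>5: print(p,m.sum(),np.median(W[m][:,2]),cv2.minAreaRect((W[m][:,:2]*1e3).astype(np.float32)))
im=cv2.resize(c['frame'][:,:,::-1],None,fx=4,fy=4,interpolation=cv2.INTER_CUBIC)
for q,poly in(([.5446,-.0117,Y],bracket()),([.5387,-.0107,Y],hollow()),([.6383,-.0275,Y],square())):
    Q=T(poly,q); cv2.polylines(im,[px(c,np.c_[Q,np.full(len(Q),.024)])],True,(0,0,255),1)
cv2.imwrite('pics/wf.png',cv2.resize(im[100:1000,424:1624],(800,600)))
E
```

```text
clock: 23.52
tool_pos: [0.6394, -0.0283, 0.0386]
ee_rot: [3.13, -0.264, 0.001]
force: [2.6, -0.7, 5.8]
finger_gap: 0.0302
finger_force: 5.0
in bracket frame mm [96.19 -0.57] z 0.0386 yaw err deg -0.03
f along,across,z 2.7 -0.28 5.8
clock: 24.27
tool_pos: [0.6391, -0.0283, 0.038]
ee_rot: [-3.13, 0.264, 0.0]
force: [-0.1, 0.4, -0.7]
finger_gap: 0.0728
finger_force: 0.0
clock: 24.93
tool_pos: [0.5599, -0.0147, 0.1783]
ee_rot: [3.13, -0.264, 0.002]
force: [0.0, 0.6, -0.5]
finger_gap: 0.0931
finger_force: 0.0
[0.5387, -0.0107, np.float64(-0.16755160819145562)] 365 0.0722079865357661 ((538.6947631835938, -9.975763320922852), (29.377580642700195, 11.99948787689209), 79.81084442138672)
[0.6383, -0.0275, np.float64(-0.16755160819145562)] 413 0.07251314631521388 ((638.794189453125, -27.361635208129883), (29.520315170288086, 10.980988502502441), 80.49893188476562)
```

View pics/wf.png

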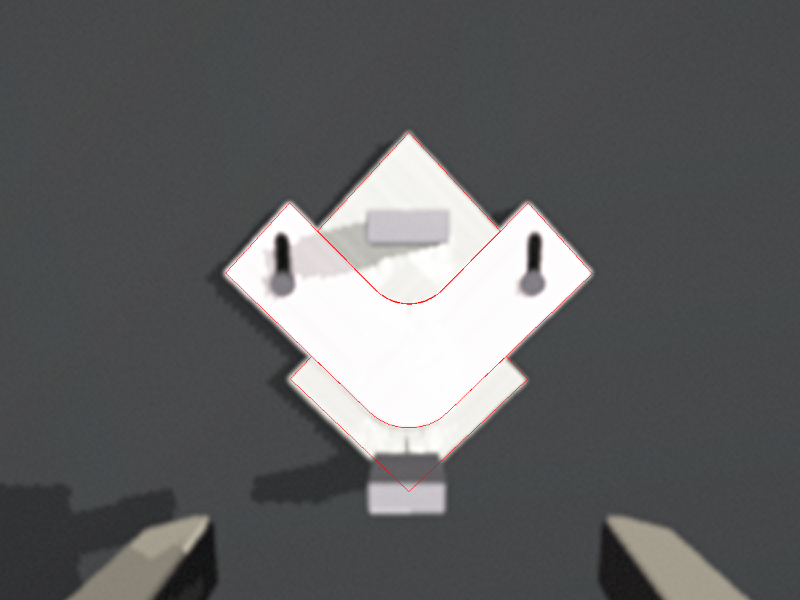

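Both leaves are seated flush, with tabs at (408,227) and (407,485), about 101.6 mm apart against 101 expected. The gripper is clear, so I'm handing in.

```bash
python3 -c "
from cell import env
print(env.sign_off())"
```

```text
the job is handed in; nothing more can be done
None
```

Both wide-radius leaves are seated on the bracket, each pressed home with about 6 to 7 N for a second and then released. The other items were left alone and the job is handed in; no verdict came back.

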